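# Push two coated plates out over the ends of their ledge

## Robot

A 7-joint arm with a two-finger parallel gripper is mounted at the origin on a cart in front of the work surface, level with it; the furniture and walls round the work are solid. World frame = base frame: x ahead of the robot, y to its left, z up, the work surface at z = 0. Lengths are in m, angles in rad, forces in N, time in s.
With the tool pointing down it reaches from about 0.4 to 0.875 m from the base axis. Payload 19.3 kg.
Tool frame: the origin (TCP) lies at the very end of the fingers, on their centre line; the grasp point (between the pads) lies 19 mm behind it; z points along the fingers, y is the line along which they close (so a half turn about z gives the same grasp; the last joint's range is limited). The gripper opens to 85 mm and grips with 20 to 120 N. Pads are 22 mm wide; open, the fingers measure 114 mm over their backs; the gripper's body (76 mm by 85 mm) begins 54 mm behind the grasp point. The pads swing forward as they close: fully open they stand 13 mm farther back than shut.
Start: joints at [1.123, 0.521, -0.036, 1.599, 0.021, 1.021, -0.113], TCP at [0.231, -0.581, 0.231] pointing down, gripper open.
Joint ranges: [-2.91, 2.91], [-0.3, 2.13], [-1.5, 1.42], [0.17, 2.43], [-1.26, 4.41], [0.16, 1.93], [-2.52, 2.52]. Speed limits (rad/s): [1.89, 1.89, 2.39, 2.39, 3.01, 3.01, 3.01].

## Interface

Orientations are given as [roll, pitch, yaw] about the fixed x, y, z axes, in that order (R = Rz(yaw) Ry(pitch) Rx(roll)).
In Python, from workcell import bot gives the robot as it stands. The module is installed in compiled form; this text tells all that it offers.
- The arm moves only by the tool apply_moves, never from a script. Its arguments are lists of equal length, an entry for each row: "claw": the finger opening in m, from 0 to 0.0854; "xyz": the shift along the tool's x, y, z in m, a list of three; "twist": the turn, a rotation vector about the tool's x, y, z in rad, a list of three. A call has 1 to 20 rows; each row shifts and turns the commanded pose from where the row before left it, along the tool's axes as they then stand; what a row does not reach is not made up. A row lasts 1/10 s, in which the tool goes at most 50 mm and 8.59 degrees, less where a joint would pass 70% of its speed; a pose out of reach is approached as far as the arm can. A call with a gripper value outside its range is refused whole. The fingers move at their own pace and stop on an object; "force" is the grip in N (left out, the last holds). Time passes only in rows, so rows that do not move let the fingers close. It gives the time, the measured TCP pose, the force, the opening and the grip force at its end, in the units of the state.
- bot.observe(): the state, without advancing time (a new reading comes with each control period).
- bot.grab_frame(name): name is "scene" or "top" or "wrist"; returns a dict with "img" (420x560x3 uint8, red, green, blue), "vfov" (degrees; the focal length in pixels is half the picture's height over the tangent of half this angle, whatever the lens; pixels are square), "cx", "cy" (the principal point, pixels), "distortion" ([k1, k2, p1, p2, k3] as OpenCV has them; the pictures are not rectified), "view" (4x4, takes a point from world to camera coordinates). Camera axes: x right, y up, looking along -z (the intrinsics and any distortion apply to the point x, -y, -z); pixel columns grow to the right and rows downward; lengths in m; the calibration is good to about 2 mm. A picture is of the moment at which its call begins. There is no depth.
- bot.job_done(): hands the job in; it is judged then, once.
Trained networks look in the newest picture that a camera, given by its name, has taken for a name from the list of things; names that differ only in an ending like _2 or _b are one class to them, and where a whole thing is asked for, a point or a joint stands for the part that bears it (a point fixed in the world has none). Each returns a list of dicts, best first, with "score" (0 to 1); they miss things now and then, are a little off and sometimes report something else, mostly with a low value. They report only what shows in the picture. A call takes as long as a camera call. They do not tell look-alikes from the thing itself.
- bot.find_in(camera, query): "position" ([x, y, z] in m, in world coordinates, good to about 4 mm: the middle of the surface that is visible of it).
The state is a dict: "clock": time; "qpos": joint angles; "qd": joint speeds; "joint_efforts": joint torques, N m; "position": TCP position; "tool_rot": TCP orientation; "force": force on the tool from outside, world axes, zero at the start; "moment": the same for the moment, N m; "grip_width": finger opening in m; "finger_force": force on a finger pad.
Only numpy, scipy, OpenCV 4.12 (cv2) and the standard library are available. Lean on these libraries where they do the work, as an engineer would, in place of code of your own. Each camera call takes 0.05 s, during which the arm holds its last target. There are 200 camera calls.

## Task

Two flat white plates lie on the low grey metal ledge. With the fingertips, push each one along the ledge and out over the end nearer to it, until about 3 cm of it sticks out past that end, so that its edge can be got at from below. Keep the plates flat on the ledge and roughly square with it, never pick them up, and leave the small things round the ledge where they stand.

Things in the scene. Friction and masses are not known exactly. Their poses are not given: they have to be found in the camera images.
- ledge: Fixed grey metal ledge. Flat deck 380 mm long (its y, roughly left-right), 124 mm deep (its x, away from the robot), its top 40 mm above the worktop. A lip 4 mm thick, 8 mm above the deck, runs along the far edge (inner face x = +58 mm); the near edge (x = -62 mm) and both ends (y = +-190 mm) are open. Origin: on the worktop under the deck's middle. Place and yaw vary.
- short_plate: Loose white flat plate with a thin pencil line along one long side, 90 mm long (its y, along the ledge), 80 mm wide (its x), 6 mm thick, about 0.1 kg, lying on the deck between its middle and one end (which end varies), not yet overhanging. Slides with ordinary friction. Origin: centre of its underside, z up.
- long_plate: Loose white flat plate like the other but 120 mm long (its y, along the ledge), 80 mm wide (its x), 6 mm thick, about 0.1 kg, lying on the deck on the other side of the middle. Between the two plates the deck is bare for at least 70 mm. Origin: centre of its underside, z up.
- stopper: Loose dark rubber stopper, 24 mm across and 24 mm high, on the work surface on the robot's side of the ledge; to be left alone. Origin: centre of its underside.
- petri_dish: Loose clear round Petri dish, 61 mm across, 16 mm high, on the work surface on the robot's side of the ledge; to be left alone. Origin: centre of its underside.
- beaker: Loose small beaker, 45 mm across, 55 mm high, on the work surface behind the ledge; to be left alone. Origin: centre of its underside.
- slides: Loose closed dark blue slide box, 90 x 98 x 32 mm, on the work surface behind the ledge; to be left alone. Origin: centre of its underside.
Not all that is in view belongs to the job. What is shaped like the long_plate but purple is not meant.

How it is judged:
At the end, for the whole second after the job is handed in: Each plate sticks out 20 to 40 mm past its own end of the ledge (one past each end), lies flat on the deck (tilt under 0.05 rad), within 30 mm of the deck's centre line and within 0.2 rad of square, and is at rest (((y of short_plate in the frame of ledge between 0.165 and 0.185 m and y of long_plate in the frame of ledge between -0.17 and -0.15 m) or (y of short_plate in the frame of ledge between -0.185 and -0.165 m and y of long_plate in the frame of ledge between 0.15 and 0.17 m)) and x of short_plate in the frame of ledge between -0.03 and 0.03 m and angle between the y axis of each of short_plate, long_plate and the y axis of ledge, either way round below 0.2 rad and angle between each of short_plate, long_plate's own z axis and vertical below 0.05 rad and z of short_plate in the frame of ledge between 0.036 and 0.044 m and linear speed of each of short_plate, long_plate below 0.01 m/s and x of long_plate in the frame of ledge between -0.03 and 0.03 m and z of long_plate in the frame of ledge between 0.036 and 0.044 m); the robot touches nothing.
It fails at once if a plate is lifted off the ledge (z of any of short_plate, long_plate in the frame of ledge above 0.048 m).
It fails at once if a plate tips or falls off the ledge (angle between any of short_plate, long_plate's own z axis and vertical above 0.25 rad or height (world z) of any of short_plate, long_plate below 0.03 m).
It fails at once if the stopper, Petri dish, beaker or slide box is moved more than 15 mm (distance of any of stopper, petri_dish, beaker, slides from where it was at the start of the episode above 0.015 m).
It also fails if it takes over 54 s, if anything falls off the work surface, if the arm or the gripper's body presses on something with over 40 N, if the wrist force passes 120 N, or if a joint passes its speed limit or range.

## Working session

There is one attempt and no reset: what is moved stays moved. The work goes in short steps, Python scripts to look and compute and a tool call to move; the robot and the scene stay as the last step left them, time stands still between calls to the robot, and variables do not carry over. Pictures are saved under pics/ and viewed, at most 10 in all, crops included, and the job is handed in when it is done.

Besides the shell and the picture viewer there is one more tool, called after "Call:" as name(argument=value, ...) on one line, values as JSON. apply_moves: Moves the arm, as the interface text tells. Its arguments: {"type":"object","properties":{"claw":{"type":"array"},"xyz":{"type":"array"},"twist":{"type":"array"},"force":{"type":"number"}},"required":["claw","xyz","twist"]}

```bash
mkdir -p pics; cat > h.py <<'E'
import numpy as np, cv2
from workcell import bot
def cam(f):
    h,w=f["img"].shape[:2]; fl=h/2/np.tan(np.radians(f["vfov"])/2)
    return np.array([[fl,0,f["cx"]],[0,fl,f["cy"]],[0,0,1.]]),np.array(f["distortion"],float),np.array(f["view"])
def to_plane(f,uv,z):
    K,D,V=cam(f); p=cv2.undistortPoints(np.array(uv,float).reshape(-1,1,2),K,D)[:,0]
    d=np.c_[p[:,0],-p[:,1],-np.ones(len(p))]@V[:3,:3]; c=-V[:3,:3].T@V[:3,3]
    return c+d*((z-c[2])/d[:,2])[:,None]
def proj(f,P):
    K,D,V=cam(f); q=np.array(P,float)@V[:3,:3].T+V[:3,3]; q=q*[1,-1,-1]
    return cv2.projectPoints(q,np.zeros(3),np.zeros(3),K,D)[0][:,0]
E
python3 - <<'E'
from h import *
for c in("top","scene"):
    f=bot.grab_frame(c); cv2.imwrite(f"pics/{c}0.png",f["img"][:,:,::-1])
    for q in("ledge","short_plate","long_plate","stopper","petri_dish","beaker","slides"):
        print(c,q,[(np.round(r["position"],3),round(r["score"],2)) for r in bot.find_in(c,q)][:3])
s=bot.observe();print(s["clock"],s["position"],s["tool_rot"])
E
```

```text
top ledge [(array([0.512, 0.007, 0.039]), 0.74)]
top short_plate [(array([ 0.523, -0.079,  0.048]), 0.59), (array([ 0.656, -0.056,  0.034]), 0.59)]
top long_plate [(array([ 0.843, -0.119,  0.003]), 0.86), (array([ 0.522, -0.317,  0.008]), 0.72), (array([0.658, 0.235, 0.006]), 0.68)]
top stopper [(array([0.385, 0.12 , 0.024]), 0.57)]
top petri_dish [(array([ 0.41 , -0.053,  0.015]), 0.84)]
top beaker [(array([0.612, 0.113, 0.016]), 0.74)]
top slides [(array([ 0.656, -0.055,  0.033]), 0.8), (array([0.512, 0.008, 0.04 ]), 0.24)]
scene ledge [(array([0.5  , 0.038, 0.04 ]), 0.86)]
scene short_plate [(array([ 0.516, -0.076,  0.042]), 0.87)]
scene long_plate [(array([0.494, 0.125, 0.046]), 0.83), (array([0.652, 0.242, 0.   ]), 0.72), (array([ 0.525, -0.309,  0.006]), 0.63)]
scene stopper [(array([0.379, 0.12 , 0.022]), 0.65)]
scene petri_dish []
scene beaker [(array([0.602, 0.117, 0.04 ]), 0.76)]
scene slides [(array([ 0.646, -0.038,  0.033]), 0.79)]
0.8 [ 0.23053502 -0.58090185  0.23128381] [-3.14153354e+00 -1.73505614e-05  3.77764614e-01]
```

View pics/top0.png

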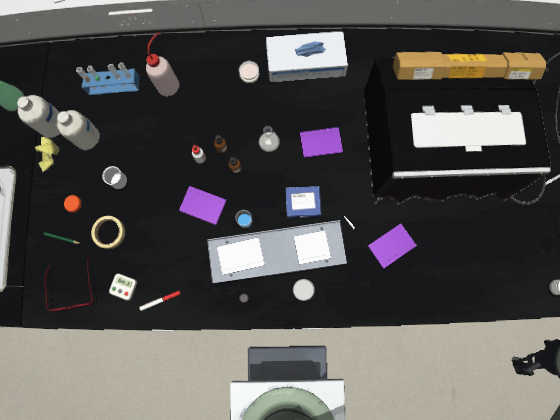

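View pics/scene0.png

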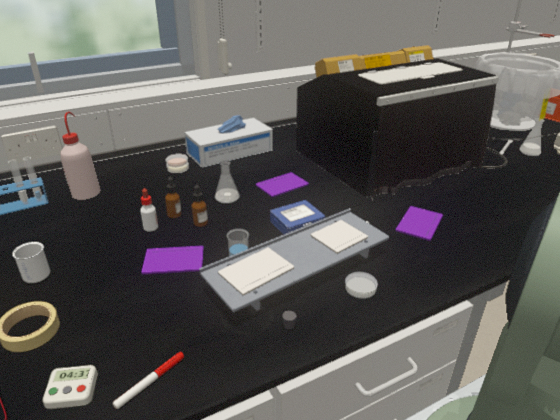

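The top view shows the ledge at about (208–347, 221–283). The long plate is at (241,256), on the +y side, and the short plate at (312,247), on the -y side. The purple pieces are decoys. Next I measure the outlines.

```bash
cat >> h.py <<'E'
def measure(f,box,scale=1):
    """plate and ledge rectangles from colour; box=(u0,v0,u1,v1)"""
    im=f["img"].astype(int); u0,v0,u1,v1=box
    sub=im[v0:v1,u0:u1]; mx=sub.max(2); mn=sub.min(2)
    white=((mn>200)).astype(np.uint8); grey=((mn>70)&(mx-mn<60)).astype(np.uint8)
    out={}
    def rects(m,z,amin):
        r=[]
        cs,_=cv2.findContours(cv2.resize(m*255,None,fx=4,fy=4,interpolation=cv2.INTER_LINEAR)//128,cv2.RETR_EXTERNAL,cv2.CHAIN_APPROX_NONE)
        for c in cs:
            if cv2.contourArea(c)<amin*16: continue
            p=(c[:,0]+.5)/4-.5+[u0,v0]
            w=to_plane(f,p,z)[:,:2]
            (cx,cy),(a,b),_=R=cv2.minAreaRect((w*1000).astype(np.float32))
            B=cv2.boxPoints(R); e=B[1]-B[0]; e2=B[2]-B[1]
            l=e if np.linalg.norm(e)>np.linalg.norm(e2) else e2
            l=l*np.sign(l[1]); r.append((cx,cy,max(a,b),min(a,b),np.arctan2(-l[0],l[1])))
        return r
    return rects(white,.046,150),rects(grey,.04,1500)
E
python3 - <<'E'
from h import *
f=bot.grab_frame("top")
im=f["img"]; print(im[256,241],im[247,312],im[260,275],im[262,340],im[227,275])
for r in measure(f,(195,212,360,292)): print(np.round(r,3))
c=[(208,240),(342,221),(347,264),(213,283)]
print(np.round(to_plane(f,c,.04),3))
cv2.imwrite("pics/top1.png",cv2.resize(im[205:310,195:360,::-1],None,fx=4.8,fy=4.8,interpolation=cv2.INTER_CUBIC))
E
```

```text
[251 251 252] [251 251 252] [176 182 191] [176 184 192] [27 28 28]
[[ 4.16166e+02 -5.09510e+01  5.17570e+01  3.22810e+01 -2.10000e-02]
 [ 5.02655e+02  1.22268e+02  1.24661e+02  8.20320e+01  2.09000e-01]
 [ 5.23502e+02 -7.91820e+01  9.33380e+01  8.17710e+01  1.76000e-01]]
[[5.14340e+02 2.18570e+01 3.83273e+02 1.28296e+02 1.27000e-01]]
[[ 0.549  0.215  0.04 ]
 [ 0.596 -0.167  0.04 ]
 [ 0.473 -0.176  0.04 ]
 [ 0.427  0.199  0.04 ]]
```

View pics/top1.png

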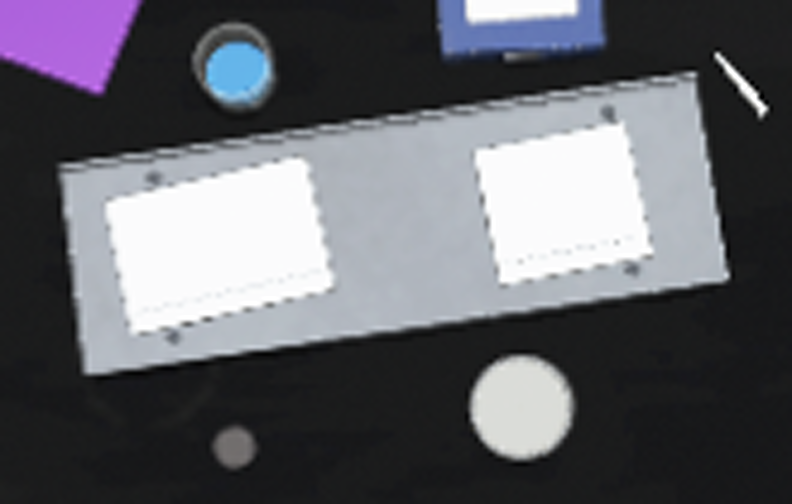

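The plate sizes check out to 3 mm. In the ledge frame (centre about (0.514, 0.022), yaw about 0.127), the long plate is at y≈+0.101 and needs about +59 mm. The short plate is at y≈-0.101 and needs about -74 mm. First I turn the tool so its x runs along ledge +y and its y along ledge +x, then move over the gap.

Call:
apply_moves(claw=[0.035,0.035,0.035,0.035,0.035,0.035,0.035,0.035,0.035,0.035,0.035], xyz=[[0,0,0],[0,0,0],[0,0,0],[0,0,0],[0,0,0],[0,0,0],[0,0,0],[0,0,0],[0,0,0],[0,0,0],[0,0,0]], twist=[[0,0,-0.12],[0,0,-0.12],[0,0,-0.12],[0,0,-0.12],[0,0,-0.12],[0,0,-0.12],[0,0,-0.12],[0,0,-0.12],[0,0,-0.12],[0,0,-0.12],[0,0,-0.12]])

```text
clock: 1.95
position: [0.2305, -0.581, 0.2313]
tool_rot: [-3.142, 0.0, 1.703]
force: [-1.0, 0.2, 0.6]
grip_width: 0.0349
finger_force: 0.0
```

Call:
apply_moves(claw=[0.035,0.035,0.035,0.035,0.035,0.035,0.035,0.035,0.035,0.035,0.035,0.035,0.035,0.035,0.035,0.035,0.035,0.035,0.035,0.035], xyz=[[0.028,0.018,0],[0.028,0.018,0],[0.028,0.018,0],[0.028,0.018,0],[0.028,0.018,0],[0.028,0.018,0],[0.028,0.018,0],[0.028,0.018,0],[0.028,0.018,0],[0.028,0.018,0],[0.028,0.018,0],[0.028,0.018,0],[0.028,0.018,0],[0.028,0.018,0],[0.028,0.018,0],[0.028,0.018,0],[0.028,0.018,0],[0.028,0.018,0],[0.028,0.018,0],[0.02,0.015,0]], twist=[[0,0,0],[0,0,0],[0,0,0],[0,0,0],[0,0,0],[0,0,0],[0,0,0],[0,0,0],[0,0,0],[0,0,0],[0,0,0],[0,0,0],[0,0,0],[0,0,0],[0,0,0],[0,0,0],[0,0,0],[0,0,0],[0,0,0],[0,0,0]])

```text
clock: 3.95
position: [0.5153, 0.0139, 0.2315]
tool_rot: [3.141, -0.0, 1.699]
force: [0.8, -1.3, 0.5]
grip_width: 0.0352
finger_force: 0.0
```

```bash
python3 - <<'E'
from h import *
f=bot.grab_frame("wrist"); cv2.imwrite("pics/w0.png",f["img"][:,:,::-1])
np.save("w0.npy",f,allow_pickle=True)
L=np.array([.514,.022]); s=.127; X=np.array([np.cos(s),np.sin(s)]);Y=np.array([-np.sin(s),np.cos(s)])
P=[np.r_[L+a*X+b*Y,.04] for a,b in((-.062,-.19),(-.062,.19),(.062,.19),(.062,-.19),(0,0))]
print(np.round(proj(f,P)))
E
```

```text
[[224. 323.]
 [203. -48.]
 [348. -48.]
 [325. 323.]
 [275. 171.]]
```

View pics/w0.png

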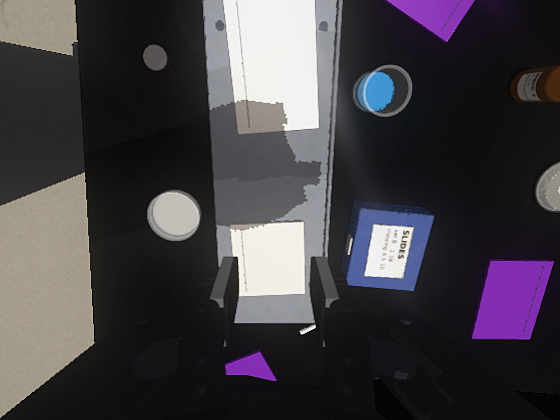

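The wrist view matches the ledge estimate, with the end at row 323. The plates' inner edges are at (240–318, ~132) and (232–303, ~222), and the gap is clear. I go down over the gap's middle.

```bash
python3 - <<'E'
from h import *
f=np.load("w0.npy",allow_pickle=True).item()
L=np.array([.514,.022]); s=.127; X=np.array([np.cos(s),np.sin(s)]);Y=np.array([-np.sin(s),np.cos(s)])
for z,pts in((.046,[(240,134),(318,130),(232,223),(303,221),(304,293),(237,297)]),(.04,[(236,323),(314,323),(217,240),(208,60)])):
    w=to_plane(f,pts,z)[:,:2]-L; print(np.round(np.c_[w@X,w@Y]*1000,1))
E
```

```text
[[ -35.    38.2]
 [  41.9   42.1]
 [ -46.7  -56.4]
 [  30.   -54. ]
 [  33.8 -144. ]
 [ -44.5 -149.5]]
[[ -47.8 -190.7]
 [  48.  -190.6]
 [ -65.2  -79.2]
 [ -63.5  105.6]]
```

Call:
apply_moves(claw=[0.035,0.035,0.035,0.035,0.035,0.035], xyz=[[0,0,0.03],[0,0,0.04],[0,0,0.04],[0,0,0.04],[0,0,0.025],[0,0,0]], twist=[[0,0,0],[0,0,0],[0,0,0],[0,0,0],[0,0,0],[0,0,0]])

```text
clock: 4.6
position: [0.513, 0.0117, 0.0538]
tool_rot: [-3.137, -0.0, 1.698]
force: [-1.1, -0.4, 0.5]
grip_width: 0.0349
finger_force: 0.0
```

Call:
apply_moves(claw=[0.035,0.035,0.035,0.035,0.035,0.035], xyz=[[0,0,0.002],[0,0,0.002],[0,0,0.002],[0,0,0.002],[0,0,0],[0,0,0]], twist=[[0,0,0],[0,0,0],[0,0,0],[0,0,0],[0,0,0],[0,0,0]])

```text
clock: 5.2
position: [0.5149, 0.0118, 0.0485]
tool_rot: [3.141, 0.0, 1.698]
force: [-0.0, -0.5, -0.9]
grip_width: 0.0353
finger_force: 0.0
```

Call:
apply_moves(claw=[0.035,0.035,0.035,0.035,0.035], xyz=[[0,0,0.002],[0,0,0.002],[0,0,0.001],[0,0,0],[0,0,0]], twist=[[0,0,0],[0,0,0],[0,0,0],[0,0,0],[0,0,0]])

```text
clock: 5.7
position: [0.5147, 0.0118, 0.0433]
tool_rot: [-3.142, -0.0, 1.698]
force: [0.4, 0.2, -0.1]
grip_width: 0.0352
finger_force: 0.0
```

Call:
apply_moves(claw=[0.035,0.035,0.035,0.035], xyz=[[0,0,0.001],[0,0,0.001],[0,0,0],[0,0,0]], twist=[[0,0,0],[0,0,0],[0,0,0],[0,0,0]])

```text
clock: 6.1
position: [0.5148, 0.0118, 0.0413]
tool_rot: [-3.142, -0.0, 1.698]
force: [-0.6, -0.9, 0.2]
grip_width: 0.0348
finger_force: 0.0
```

Call:
apply_moves(claw=[0.035,0.035,0.035,0.035], xyz=[[0,0,0.001],[0,0,0.001],[0,0,0],[0,0,0]], twist=[[0,0,0],[0,0,0],[0,0,0],[0,0,0]])

```text
clock: 6.5
position: [0.5147, 0.0118, 0.0393]
tool_rot: [-3.142, -0.0, 1.698]
force: [-0.8, -0.5, -0.8]
grip_width: 0.0349
finger_force: 0.0
```

Call:
apply_moves(claw=[0.035,0.035,0.035], xyz=[[0,0,0.001],[0,0,0],[0,0,0]], twist=[[0,0,0],[0,0,0],[0,0,0]])

```text
clock: 6.8
position: [0.5148, 0.0119, 0.0391]
tool_rot: [3.141, 0.001, 1.698]
force: [-5.8, -0.9, 22.0]
grip_width: 0.0352
finger_force: 10.8
```

The tips touched the deck at z 0.0392. I lift them 2.3 mm and push the long plate, stopping short of the goal.

Call:
apply_moves(claw=[0.035,0.035,0.035,0.035,0.035,0.035,0.035,0.035,0.035,0.035,0.035,0.035,0.035,0.035,0.035,0.035,0.035,0.035], xyz=[[0,0,-0.0023],[0,0,0],[0.01,0,0],[0.01,0,0],[0.007,0,0],[0.005,0,0],[0.005,0,0],[0.005,0,0],[0.005,0,0],[0.005,0,0],[0.005,0,0],[0.005,0,0],[0.005,0,0],[0.005,0,0],[0.005,0,0],[0.004,0,0],[0,0,0],[0,0,0]], twist=[[0,0,0],[0,0,0],[0,0,0],[0,0,0],[0,0,0],[0,0,0],[0,0,0],[0,0,0],[0,0,0],[0,0,0],[0,0,0],[0,0,0],[0,0,0],[0,0,0],[0,0,0],[0,0,0],[0,0,0],[0,0,0]])

```text
clock: 8.6
position: [0.5045, 0.0922, 0.0406]
tool_rot: [-3.142, 0.0, 1.698]
force: [0.2, -0.3, -0.2]
grip_width: 0.0351
finger_force: 0.0
```

```bash
python3 - <<'E'
from h import *
f=bot.grab_frame("top"); im=f["img"]
cv2.imwrite("pics/top2.png",cv2.resize(im[205:310,195:360,::-1],None,fx=4.8,fy=4.8,interpolation=cv2.INTER_CUBIC))
g=bot.grab_frame("scene")["img"][190:320,180:410,::-1]
cv2.imwrite("pics/sc2.png",cv2.resize(g,None,fx=3.4,fy=3.4,interpolation=cv2.INTER_CUBIC))
E
```

```text
(no output)
```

View pics/sc2.png

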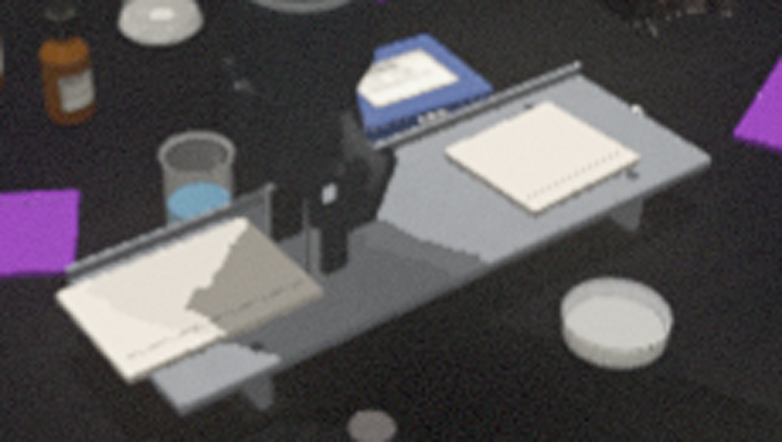

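The long plate slid flat and its left end now overhangs, with its corners near (60,295) and (128,380) in the crop. I measure how far.

```bash
cat > m.py <<'E'
from h import *
L=np.array([.514,.022]); s=.127; X=np.array([np.cos(s),np.sin(s)]);Y=np.array([-np.sin(s),np.cos(s)])
def rows(f,z,lo):
    # edge crossings: sample along ledge y at fixed x offsets
    K=[]
    g=f["img"].min(2).astype(np.float32)
    return g
f=bot.grab_frame("top"); g=f["img"].min(2).astype(np.float32)
t=np.arange(-.26,.26,.0005)
for a in(-.04,-.02,-.01,0,.01,.02,.03):
    P=np.c_[L+a*X+t[:,None]*Y,np.full(len(t),.046)]
    uv=proj(f,P).astype(np.float32); v=cv2.remap(g,uv[:,0],uv[:,1],cv2.INTER_LINEAR)[:,0] if False else cv2.remap(g,uv[None,:,0],uv[None,:,1],cv2.INTER_LINEAR)[0]
    w=v>216; d=np.flatnonzero(np.diff(w.astype(int))); k=v>100; e=np.flatnonzero(np.diff(k.astype(int)))
    print(a,"white",np.round(t[d]*1000).astype(int),"grey",np.round(t[e]*1000).astype(int))
for r in measure(f,(180,205,375,295)):
    for q in r:
        w=np.array(q[:2])/1000-L; print("ledge xy",np.round([w@X*1000,w@Y*1000],1),np.round(q[2:4],1),"ang",round(q[4]-s,3))
E
python3 m.py
```

```text
-0.04 white [-148  -92] grey [-190  -88  -56   56   81   97  128  189]
-0.02 white [-146  -82  154  202] grey [-189  -79  -52   49   68  111  133  139  151  205]
-0.01 white [-147  -74  162  201] grey [-190  -70  -40   38   60  117  135  147  158  204]
0 white [-146  -64  169  202] grey [-189  -60  -42   20   47  124  137  154  166  205]
0.01 white [-145  -55  176  201] grey [-189  -48   30  130  138  161  173  204]
0.02 white [-144  -56  184  202] grey [-190  -36   -1  168  181  204]
0.03 white [-145  -54  188  202] grey [-226 -223 -189  -25   -1  175  186  205]
ledge xy [  5.5 173.8] [81.4 58.7] ang -1.562
ledge xy [  -4.3 -101.8] [94.4 84.4] ang 0.052
ledge xy [  3.6 -17.6] [451.9 254.2] ang -0.148
```

View pics/top2.png

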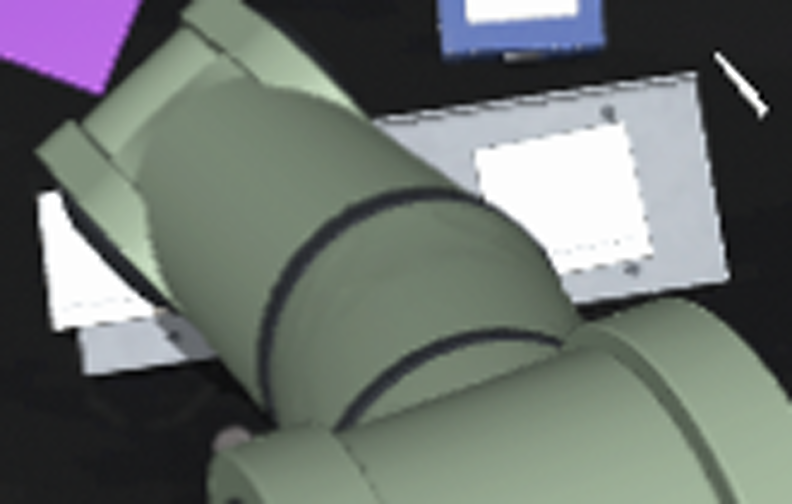

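The long plate is square, with its edge at y≈0.2025, which is 13 mm of overhang. I push it 18 mm further, then back across and push the short plate to about 10 mm short of its goal.

Call:
apply_moves(claw=[0.035,0.035,0.035,0.035,0.035,0.035,0.035,0.035,0.035,0.035,0.035,0.035,0.035,0.035], xyz=[[0.004,0,0],[0.005,0,0],[0.005,0,0],[0.004,0,0],[0,0,0],[0,0,0],[-0.005,0,0],[-0.015,0,0],[-0.02,0,0],[-0.02,0,0],[-0.02,0,0],[-0.02,0,0],[-0.01,0,0],[0,0,0]], twist=[[0,0,0],[0,0,0],[0,0,0],[0,0,0],[0,0,0],[0,0,0],[0,0,0],[0,0,0],[0,0,0],[0,0,0],[0,0,0],[0,0,0],[0,0,0],[0,0,0]])

```text
clock: 10.15
position: [0.5162, -0.0006, 0.0405]
tool_rot: [-3.141, 0.0, 1.695]
force: [0.3, -0.2, -0.3]
grip_width: 0.0351
finger_force: 0.0
```

Call:
apply_moves(claw=[0.035,0.035,0.035,0.035,0.035,0.035,0.035,0.035,0.035,0.035,0.035,0.035,0.035,0.035,0.035,0.035,0.035,0.035], xyz=[[-0.006,0,0],[-0.006,0,0],[-0.006,0,0],[-0.006,0,0],[-0.005,0,0],[-0.005,0,0],[-0.005,0,0],[-0.005,0,0],[-0.005,0,0],[-0.005,0,0],[-0.005,0,0],[-0.005,0,0],[-0.005,0,0],[-0.005,0,0],[-0.005,0,0],[-0.005,0,0],[0,0,0],[0,0,0]], twist=[[0,0,0],[0,0,0],[0,0,0],[0,0,0],[0,0,0],[0,0,0],[0,0,0],[0,0,0],[0,0,0],[0,0,0],[0,0,0],[0,0,0],[0,0,0],[0,0,0],[0,0,0],[0,0,0],[0,0,0],[0,0,0]])

```text
clock: 11.95
position: [0.5268, -0.0825, 0.0406]
tool_rot: [3.142, -0.0, 1.698]
force: [-0.8, 0.5, -0.8]
grip_width: 0.0351
finger_force: 0.0
```

```bash
python3 m.py; python3 - <<'E'
from m import *
p=np.array(bot.observe()["position"]);print(p,(p[:2]-L)@X,(p[:2]-L)@Y)
E
```

```text
-0.04 white [] grey [-221 -220 -217 -149  -38  189]
-0.02 white [101 219] grey [-140  -33  222]
-0.01 white [100 220] grey [-260 -133 -101  -95  -32  223]
0 white [102 219] grey [-254 -128 -103  -92  -34  222]
0.01 white [101 220] grey [-246 -123 -105  -90  -35  222]
0.02 white [101 220] grey [-240 -118 -108  -87  -54  223]
0.03 white [101 219] grey [-246 -244 -232  -84  -54  222]
ledge xy [-110.3  -59.4] [51.8 40.5] ang -0.148
ledge xy [  6.1 159.6] [122.4  82.3] ang 0.005
ledge xy [ 0.1 61.5] [327.4 127.8] ang -0.0
ledge xy [  33.4 -163.6] [253. 170.] ang -1.125
-0.04 white [] grey [-221 -220 -217 -148  -39  189]
-0.02 white [101 219] grey [-138 -100  -98  -33  222]
-0.01 white [100 220] grey [-260 -133 -101  -95  -32  223]
0 white [102 219] grey [-254 -128 -103  -92  -34  222]
0.01 white [101 220] grey [-246 -122 -105  -88  -35  222]
0.02 white [101 220] grey [-239 -116 -108  -86  -54  223]
0.03 white [101 219] grey [-246 -244 -232 -113 -112  -82  -53  222]
ledge xy [-110.3  -59.4] [51.8 40.5] ang -0.148
ledge xy [  6.1 159.6] [122.4  82.3] ang 0.005
ledge xy [ 0.1 61.5] [327.4 127.8] ang -0.0
ledge xy [  33.5 -163.4] [252.9 169.8] ang -1.122
[ 0.52676996 -0.08221382  0.04059099] -0.0005324918337809427 -0.10499194245880906
```

The long plate is done, at y=0.1596, x=0.006 and square. I finish the short plate with 14 mm more, back off, rise and retreat so the camera can see it.

Call:
apply_moves(claw=[0.035,0.035,0.035,0.035,0.035,0.035,0.035,0.035,0.035,0.035,0.035,0.035,0.035], xyz=[[-0.004,0,0],[-0.005,0,0],[-0.005,0,0],[0,0,0],[0,0,0],[0.01,0,0],[0.02,0,0],[0.03,0,0],[0,0,-0.02],[0,0,-0.04],[0,0,-0.04],[0,0,-0.04],[0,0,-0.02]], twist=[[0,0,0],[0,0,0],[0,0,0],[0,0,0],[0,0,0],[0,0,0],[0,0,0],[0,0,0],[0,0,0],[0,0,0],[0,0,0],[0,0,0],[0,0,0]])

```text
clock: 13.35
position: [0.5216, -0.0356, 0.2037]
tool_rot: [3.138, 0.001, 1.699]
force: [0.1, -0.8, -1.0]
grip_width: 0.0349
finger_force: 0.0
```

Call:
apply_moves(claw=[0.035,0.035,0.035,0.035,0.035,0.035,0.035,0.035,0.035,0.035,0.035,0.035], xyz=[[0.02,0,0],[0.03,0,0],[0.03,0,0],[0.03,0,0],[0.03,0,0],[0.03,0,0],[0.03,0,0],[0.03,0,0],[0.03,0,0],[0.03,0,0],[0.03,0,0],[0.02,0,0]], twist=[[0,0,0],[0,0,0],[0,0,0],[0,0,0],[0,0,0],[0,0,0],[0,0,0],[0,0,0],[0,0,0],[0,0,0],[0,0,0],[0,0,0]])

```text
clock: 14.55
position: [0.4764, 0.3034, 0.2006]
tool_rot: [-3.141, -0.001, 1.7]
force: [-0.1, 0.2, 0.6]
grip_width: 0.0352
finger_force: 0.0
```

```bash
python3 m.py; python3 - <<'E'
from h import *
for c in("top","scene"):
    cv2.imwrite(f"pics/{c}3.png",bot.grab_frame(c)["img"][:,:,::-1])
E
```

```text
-0.04 white [-221 -132] grey [-222  187  222]
-0.02 white [-221 -132  102  210] grey [-223  215]
-0.01 white [-220 -133  100  220] grey [-222  223  259]
0 white [-220 -132  102  219] grey [-223  222]
0.01 white [-221 -133  101  220] grey [-222  222]
0.02 white [-220 -133  101  220] grey [-222  223]
0.03 white [-221 -132  101  219] grey [-226  222]
ledge xy [-110.3  -59.4] [51.8 40.5] ang -0.148
ledge xy [  6.1 159.6] [122.3  82.3] ang 0.007
ledge xy [  12.  -179.9] [117.8  97.9] ang -1.572
ledge xy [-0.  -2.9] [455.5 134.8] ang 0.022
```

View pics/top3.png

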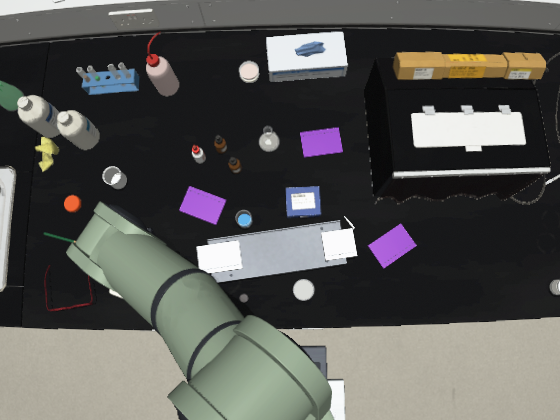

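The top view shows the long plate (around (219,257)) and the short plate (around (339,244)) square and overhanging by about 30 mm each. They sit at y≈+0.160 and y≈-0.176. The small things haven't moved and the arm is clear.

```bash
python3 -c "
from workcell import bot
print(bot.job_done())"
```

```text
the job is handed in; nothing more can be done
None
```

I pushed both plates out about 3 cm past their own ends of the ledge, flat and square with it, moved nothing else, and handed the job in at about 15 s on the robot's clock (no verdict was returned).

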